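Slide a test cassette sled along the rail into the scanner's corner pocket

ROBOT

A 6-joint arm with a two-finger parallel gripper is mounted at the origin on a cart in front of the work surface, level with it; the furniture and walls round the work are solid. World frame = base frame: x ahead of the robot, y to its left, z up, the work surface at z = 0. Lengths are in mm, angles in rad, forces in N, time in s.
With the tool pointing down it reaches from about 400 to 925 mm from the base axis. Payload 12.5 kg.
Tool frame: the origin (TCP) lies at the very end of the fingers, on their centre line; the grasp point (between the pads) lies 19 mm behind it (env.grasp_offset is the distance from the TCP to the grasp point, in mm); z points along the fingers, y is the direction in which the jaws open and shut (so a half turn about z gives the same grasp; the last joint's range is limited). The gripper opens to 95 mm and grips with 3 to 60 N. Pads are 20 mm wide; open, the fingers measure 119 mm over their backs; the gripper's body (75 mm by 180 mm) begins 59 mm behind the grasp point.
Start: joints at [-1.217, 0.491, 1.559, -0, 1.092, -0.106], TCP at [277.381, -560.099, 176.761] pointing down, gripper open.
Joint ranges: [-3.1, 3.1], [-0.84, 2.19], [0.05, 2.79], [-1.13, 4.28], [0.06, 2.93], [-2.69, 2.69]. Speed limits (rad/s): [2.22, 2.22, 2.79, 3.14, 3.14, 3.14].

INTERFACE

Orientations are given as [roll, pitch, yaw] about the fixed x, y, z axes, in that order (R = Rz(yaw) Ry(pitch) Rx(roll)).
In Python, from cell import env gives the robot as it stands. The module is installed in compiled form; this text tells all that it offers.
- The arm moves only by the shell command python3 -m pendant 'ROWS'. ROWS is JSON, one flat list of numbers, 5 for each row, row after row: the shift along the tool's x, y, z as a fraction of full scale, then the turn about the tool's z as a fraction of full scale, then the gripper's target within -1 to 1 (shut at 1, half-way at 0, fully open at -1). In form: [x, y, z, turn, grip, x, y, z, turn, grip, ...]. A call has 1 to 10 rows; each row shifts and turns the commanded pose from where the row before left it, along the tool's axes as they then stand; what a row does not reach is not made up. Full scale, the value 1, is 0.4 m for a shift and 180 degrees for a turn. A row lasts 1/8 s, in which the tool goes at most 62.5 mm and 10.7 degrees, less where a joint would pass 70% of its speed; a pose out of reach is approached as far as the arm can. A call with a number of a shift or a turn outside -1 to 1 is refused whole. A call with a gripper value outside its range is refused whole. The fingers move at their own pace and stop on an object; the grip force is fixed at half the most. Time passes only in rows, so rows that do not move let the fingers close. It gives the time, the measured TCP pose, the force and the opening at its end, in the units of the state.
- env.state(): the state, without advancing time (a new reading comes with each control period).
- env.read_camera(name): name is "scene" or "top" or "wrist"; returns the picture (480x640x3 uint8, red, green, blue); there is no depth.
- env.camera_model(name): a dict with "fx", "fy", "cx", "cy" (pixels), "view" (4x4, takes a point from world to camera coordinates); the wrist camera has in their place "tool_from_camera" (4x4, takes a point from camera to tool coordinates, whose origin is the TCP and whose axes are the flange's). Camera axes: x right, y down, z forward; pixel columns grow to the right and rows downward; lengths in mm; the calibration is good to about 2 mm. A picture is of the moment at which its call begins: read the wrist's pose just before it. camera_model takes no time and is no camera call.
- env.job_done(): hands the job in, once; it reports no verdict.
Trained networks look in the newest picture that a camera, given by its name, has taken for a name from the list of things; names that differ only in an ending like _2 or _b are one class to them, and where a whole thing is asked for, a point or a joint stands for the part that bears it (a point fixed in the world has none). Each returns a list of dicts, best first, with "confidence" (0 to 1); they miss things now and then, are a little off and sometimes report something else, mostly with a low value. They report only what shows in the picture. A call takes as long as a camera call. They do not tell look-alikes from the thing itself.
- env.masks_of(thing, camera): "region" (480x640 bool, what is visible of it).
- env.landmark_of(thing, camera): "xyz" ([x, y, z] in mm, in world coordinates, good to about 4 mm: a listed point, or the origin of a listed thing).
The state is a dict: "t": time; "joints": joint angles; "qvel": joint speeds; "tau": joint torques, N m; "eef_pos": TCP position; "tcp_rot": TCP orientation; "ft_force": force on the tool from outside, world axes, zero at the start; "moment": the same for the moment, N m; "opening": opening from 0.0 (shut) to 1.0 (fully open).
Only numpy, scipy, OpenCV 4.12 (cv2) and the standard library are available. Lean on these libraries where they do the work, as an engineer would, in place of code of your own. Each camera call takes 0.05 s, during which the arm holds its last target.

TASK

On the white scanning stage lies a blue sled that holds a test cassette. Without gripping or lifting it, push the sled with the fingertips flat against the dark metal guide rail before any part of it reaches the dark scan window, then slide it along the rail, keeping it against the rail, across the window and fully home into the corner pocket, against both the rail and the end stop. Leave the sled there, and leave the bottle, the caps and the spare cassette where they are.

Things in the scene. Friction and masses are not known exactly. Their poses are not given: they have to be found in the camera images.
- sled: Loose blue plastic sled, 54 (its x) x 80 (its y) x 14 mm tall, about 0.09 kg, flat on the stage's bed, a white test cassette fixed in its top recess; plain vertical sides. Origin: centre of its underside. At the start its y axis points towards the pocket within 0.35 rad, and it lies at x -0.030 to -0.020, y -0.12 to -0.07 of the stage's frame, clear of rail and window. About 1 N slides it.
- stage: White scanning stage, fixed to the worktop; bed 162 x 350 x 8 mm, so its top is at world z = 0.008. Origin: on the worktop under the bed; z up, y along the guide rail to the pocket (to the robot's left, turned by up to 0.3 rad), x across the bed to the rail (away from the robot). In this frame the bed spans x -0.085 to 0.077, y -0.175 to 0.175. Rail, end stop and jaw stand 14 mm above the bed.
- rail_start (a point): Right-hand end of the guide rail's straight inner face, at bed height: stage frame x 0.055, y -0.170. Axes as the stage's. The dark steel rail is 14 mm thick and runs along +y from here for 340 mm, past the end stop.
- stop_face (a point): Middle of the end stop's inner face, at bed height: stage frame x 0.0265, y 0.150. Axes as the stage's. The stop closes the pocket on the left, square to the rail, from x -0.016 to the rail.
- jaw_face (a point): Middle of the front jaw's inner face, at bed height: stage frame x -0.002, y 0.1275. Axes as the stage's. The jaw is 14 mm thick, its face parallel to the rail from y 0.105 to the stop, and flares away from the rail down to y 0.088. Rail, stop and jaw make a corner pocket 57 mm wide, open only to -y; the jaw covers the leading 45 mm of a seated sled.
- window (a point): Centre of the dark scan window, a flush inlay in the bed beside the rail, 50 x 50 mm, stage frame x 0.003 to 0.053, y 0.020 to 0.070, with a thin yellow line at either end; no obstacle. Axes as the stage's.
- pocket_seat (a point): Point on the top of the bed (z = 0.008) where the centre of the sled's underside lies when it is fully home in the corner pocket; in the stage's frame x 0.028, y 0.110. Axes as the stage's.
- brown_bottle: Bystander: loose brown bottle with black cap, 34 mm diameter, 66 mm tall, standing on the worktop behind the rail. Origin: centre of its underside.
- cap_on_bed: Bystander: loose orange screw cap, 34 mm diameter, 13 mm tall, lying on the bed in front of the jaw. Origin: centre of its underside.
- cap_on_bench: Bystander: loose orange screw cap, 34 mm diameter, 13 mm tall, lying on the worktop in front of the stage. Origin: centre of its underside.
- spare_cassette: Bystander: loose white test cassette, 37 x 62 x 6 mm, lying on the worktop to the right of the stage. Origin: centre of its underside.
There are look-alikes about, which are no part of the job. Leave any pink look-alike of the sled alone.

How it is judged (in metres and radians):
On the way, in this order (a step that is already met when the one before it is completed fails the run):
1. the sled lies flat against the rail (within 3 mm and 0.06 rad), short of the scan window (x of sled in the frame of stage above 0.025 m and angle between the y axis of sled and the y axis of stage, either way round below 0.06 rad and y of sled in the frame of stage below -0.015 m), for 0.2 s.
2. the sled is home in the pocket, against rail and end stop (x of sled in the frame of stage above 0.025 m and angle between the y axis of sled and the y axis of stage, either way round below 0.06 rad and y of sled in the frame of stage above 0.107 m), for 0.2 s.
At the end, for the whole second after the job is handed in: The sled rests flat on the bed in the corner pocket, within 3 mm of the guide rail and of the end stop, parallel to the rail within 0.06 rad, at rest (all of step 2 and x of sled in the frame of stage below 0.031 m and y of sled in the frame of stage below 0.113 m and z of sled in the frame of stage below 0.0105 m and angle between sled's own z axis and vertical below 0.05 rad and linear speed of sled below 0.01 m/s); the robot touches nothing.
It fails at once if the sled is over the scan window while more than 6 mm off the rail or turned by more than 0.12 rad (y of sled in the frame of stage above -0.015 m and (x of sled in the frame of stage below 0.022 m or angle between the y axis of sled and the y axis of stage, either way round above 0.12 rad)).
It fails at once if the sled is lifted (more than 6 mm) or tipped (more than 0.15 rad) (z of sled in the frame of stage above 0.014 m or angle between sled's own z axis and vertical above 0.15 rad).
It fails at once if the bottle, a cap or the spare cassette is moved by more than 10 mm (distance of any of brown_bottle, cap_on_bed, cap_on_bench, spare_cassette from where it was at the start of the episode above 0.01 m).
It also fails if it takes over 51 s, if anything falls off the work surface, if the arm or the gripper's body presses on something with over 40 N, if the wrist force passes 120 N, or if a joint passes its speed limit or range.

## Working session

There is one attempt and no reset: what is moved stays moved. The work goes in short steps, Python scripts to look and compute and a shell command to move; the robot and the scene stay as the last step left them, time stands still between calls to the robot, and variables do not carry over. Pictures are saved under pics/ and viewed, and the job is handed in when it is done.

```bash
mkdir -p pics; ls
python3 - <<'E'
from cell import env
import cv2,numpy as np
s=env.state();print({k:np.round(v,3).tolist() for k,v in s.items()})
for c in ["scene","top"]:
    im=env.read_camera(c);cv2.imwrite(f"pics/{c}0.png",im[:,:,::-1])
    m=env.camera_model(c);print(c,m['fx'],m['fy'],m['cx'],m['cy'],np.round(m['view'],3).tolist())
    for t in ["sled","rail_start","stop_face","jaw_face","window","pocket_seat","cap_on_bed","brown_bottle","cap_on_bench","spare_cassette"]:
        print(t,[(np.round(d['xyz'],1).tolist(),round(float(d['confidence']),2)) for d in env.landmark_of(t,c)])
print(env.state()['t'])
m=env.camera_model("wrist");print(m['fx'],m['cx'],m['cy'],np.round(m['tool_from_camera'],3).tolist())
E
```

```text
pics
{'t': 0.0, 'joints': [-1.217, 0.492, 1.559, 0.0, 1.092, -0.106], 'qvel': [0.001, -0.001, -0.0, -0.002, -0.002, 0.0], 'tau': [-0.0, -61.263, -25.818, 0.069, 0.048, -0.0], 'eef_pos': [277.311, -559.812, 176.17], 'tcp_rot': [-3.141, -0.0, 0.46], 'ft_force': [-0.769, -0.883, -0.801], 'moment': [0.015, -0.007, -0.031], 'opening': 1.0}
scene 575.0589496196045 575.0589496196045 321.91428189990165 238.09766815366316 [[-0.702, -0.712, -0.003, 405.515], [-0.558, 0.553, -0.619, 331.049], [0.442, -0.432, -0.786, 633.94], [0.0, 0.0, 0.0, 1.0]]
sled [([533.2, -36.5, 6.5], 0.59)]
rail_start [([616.8, -103.8, 12.2], 0.55)]
stop_face [([556.8, 209.8, 9.6], 0.88)]
jaw_face [([532.7, 183.1, 8.8], 0.75)]
window [([568.9, 107.4, 6.0], 0.66)]
pocket_seat [([557.4, 170.9, 5.4], 0.76)]
cap_on_bed [([479.3, 118.0, 6.0], 0.93), ([475.1, -189.2, 0.5], 0.46)]
brown_bottle []
cap_on_bench [([396.6, 164.3, -2.9], 0.79)]
spare_cassette [([530.9, 187.5, 6.8], 0.72), ([478.8, -192.7, -1.1], 0.71)]
top 608.967508544042 608.967508544042 319.390885183148 241.1312691425698 [[-0.027, -0.999, -0.032, 27.344], [-0.982, 0.032, -0.189, 563.203], [0.19, 0.026, -0.982, 934.121], [0.0, 0.0, 0.0, 1.0]]
sled [([530.7, -35.5, 7.0], 0.75), ([595.2, -224.7, -1.1], 0.74)]
rail_start [([614.3, -103.2, 0.6], 0.98), ([551.4, 208.8, 9.4], 0.24)]
stop_face [([555.1, 208.4, 8.5], 0.75)]
jaw_face [([528.0, 185.7, 6.2], 0.67)]
window []
pocket_seat [([560.8, 167.7, 8.3], 0.83), ([539.5, 59.1, -0.9], 0.64)]
cap_on_bed [([480.7, 116.8, 7.6], 0.77)]
brown_bottle [([664.2, 31.0, -1.1], 0.77)]
cap_on_bench [([395.3, 166.7, -0.6], 0.6)]
spare_cassette []
1.1
409.3892408980602 316.02954038816415 239.31410192802468 [[0.001, -0.963, -0.271, 76.271], [1.0, 0.001, -0.0, -0.406], [0.0, -0.271, 0.963, -208.647], [0.0, 0.0, 0.0, 1.0]]
```

View pics/top0.png

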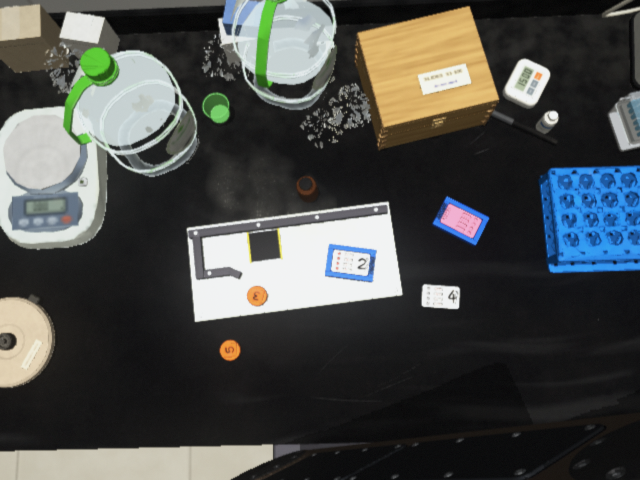

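View pics/scene0.png

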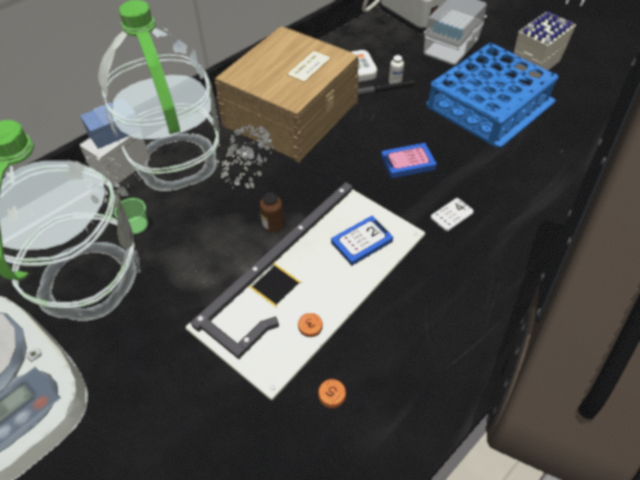

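```bash
cat > h.py <<'E'
from cell import env
import cv2,numpy as np
from scipy.optimize import least_squares
def proj(c,P):
    m=env.camera_model(c);P=np.atleast_2d(P);V=np.array(m['view'])
    q=P@V[:3,:3].T+V[:3,3];return np.c_[m['fx']*q[:,0]/q[:,2]+m['cx'],m['fy']*q[:,1]/q[:,2]+m['cy']]
def back(c,uv,z):
    m=env.camera_model(c);V=np.array(m['view']);uv=np.atleast_2d(uv)
    d=np.c_[(uv[:,0]-m['cx'])/m['fx'],(uv[:,1]-m['cy'])/m['fy'],np.ones(len(uv))]@V[:3,:3]
    o=-V[:3,:3].T@V[:3,3];return o+d*((z-o[2])/d[:,2])[:,None]
def T(p,xy):
    c,s=np.cos(p[2]),np.sin(p[2]);xy=np.atleast_2d(xy);return xy@np.array([[c,s],[-s,c]])+p[:2]
def quad(mask):
    k=max(cv2.findContours(mask.astype(np.uint8),0,1)[0],key=cv2.contourArea)
    return cv2.boxPoints(cv2.minAreaRect(k)),k
E
python3 - <<'E'
from h import *
for c,(x0,y0,w,h) in {"top":(180,190,320,140),"scene":(180,130,300,270)}.items():
    im=cv2.imread(f"pics/{c}0.png")
    f=2.4 if c=="top" else 2.2
    cv2.imwrite(f"pics/{c}0c.png",cv2.resize(im[y0:y0+h,x0:x0+w],None,fx=f,fy=f,interpolation=cv2.INTER_CUBIC))
    hsv=cv2.cvtColor(im,cv2.COLOR_BGR2HSV)
    b=((hsv[...,0]>105)&(hsv[...,0]<125)&(hsv[...,1]>140)&(hsv[...,2]>60)).astype(np.uint8)
    n,l,st,ce=cv2.connectedComponentsWithStats(b)
    for i in range(1,n):
        if st[i,4]>100:print(c,st[i].tolist(),ce[i].round(1).tolist())
    w_=((hsv[...,1]<40)&(hsv[...,2]>150)).astype(np.uint8)
    n,l,st,ce=cv2.connectedComponentsWithStats(w_)
    for i in range(1,n):
        if st[i,4]>3000:
            k=max(cv2.findContours((l==i).astype(np.uint8),0,1)[0],key=cv2.contourArea)
            hu=cv2.convexHull(k);ap=cv2.approxPolyDP(hu,4,True)[:,0]
            print(c,'white',st[i].tolist(),ap.tolist(),back(c,ap,8).round(1).tolist())
E
```

```text
top [539, 165, 101, 109, 2591] [580.8, 218.6]
top [574, 172, 45, 41, 726] [600.1, 188.1]
top [557, 174, 16, 17, 181] [564.5, 181.6]
top [559, 193, 16, 16, 158] [566.9, 200.4]
top [581, 192, 16, 17, 178] [588.2, 200.1]
top [432, 196, 58, 50, 791] [460.4, 221.0]
top [619, 205, 21, 21, 199] [631.1, 216.6]
top [561, 213, 16, 15, 162] [568.9, 219.8]
top [583, 212, 17, 16, 170] [591.0, 218.7]
top [603, 213, 15, 14, 154] [609.9, 219.4]
top [627, 229, 13, 17, 152] [633.8, 236.8]
top [585, 231, 17, 16, 163] [593.1, 237.9]
top [605, 230, 19, 16, 178] [614.9, 237.0]
top [562, 232, 18, 16, 172] [571.2, 239.2]
top [326, 245, 50, 36, 487] [347.7, 262.8]
top white [266, 0, 70, 85, 4646] [[327, 0], [335, 20], [334, 46], [320, 69], [293, 84], [267, 79], [277, 4]] [[1023.6, -14.1, 8.0], [982.7, -27.5, 8.0], [931.3, -24.1, 8.0], [887.6, 2.4, 8.0], [860.7, 51.5, 8.0], [872.3, 98.1, 8.0], [1019.8, 78.1, 8.0]]
top white [0, 50, 197, 194, 16092] [[163, 64], [195, 118], [195, 138], [186, 151], [75, 239], [11, 239], [0, 225], [0, 130], [5, 122], [116, 52], [142, 51]] [[909.5, 287.2, 8.0], [803.1, 227.4, 8.0]
[... 963 characters left out ...]
53] [[110, 181], [116, 223], [70, 258], [12, 269], [4, 256], [0, 191], [10, 166], [72, 162], [91, 167]] [[917.4, 163.4, 8.0], [831.0, 206.0, 8.0], [820.4, 292.4, 8.0], [862.7, 363.8, 8.0], [893.9, 361.3, 8.0], [1025.7, 304.9, 8.0], [1069.4, 266.1, 8.0], [1003.1, 185.6, 8.0], [969.2, 168.6, 8.0]]
scene white [186, 190, 239, 209, 15596] [[423, 231], [272, 398], [186, 327], [352, 190]] [[480.4, -124.8, 8.0], [442.1, 222.2, 8.0], [601.7, 238.7, 8.0], [618.0, -109.4, 8.0]]
scene white [0, 297, 76, 178, 4986] [[3, 297], [57, 346], [74, 377], [75, 393], [65, 420], [0, 474]] [[825.5, 395.7, 8.0], [700.2, 379.5, 8.0], [644.0, 386.0, 8.0], [623.5, 396.3, 8.0], [600.7, 423.0, 8.0], [595.9, 509.5, 8.0]]
```

View pics/top0c.png

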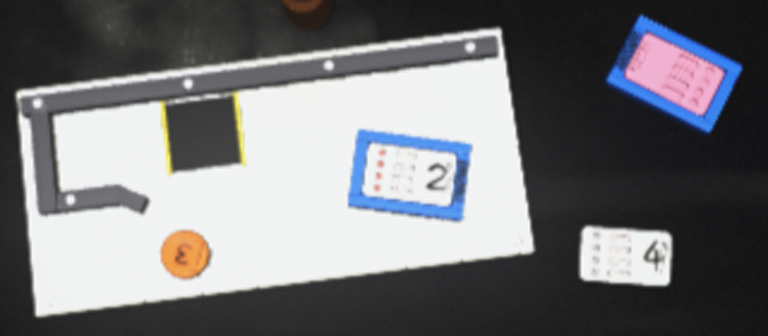

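```bash
cat >> h.py <<'E'
def fitrect(W,M,g):
    W=np.array(W)[:,:2];f=lambda p:(T(p,M)-W).ravel()
    r=least_squares(f,g);return r.x,f(r.x).reshape(-1,2)
def sledfit(c,im,box,g):
    """align blue hull with projected sled outline (IoU-like: contour distance). g world (x,y,yaw)"""
    hsv=cv2.cvtColor(im,cv2.COLOR_BGR2HSV)
    b=((hsv[...,0]>100)&(hsv[...,0]<128)&(hsv[...,1]>110)&(hsv[...,2]>40)).astype(np.uint8)
    x0,y0,w,h=box;k=np.zeros_like(b);k[y0:y0+h,x0:x0+w]=b[y0:y0+h,x0:x0+w]
    n,l,st,_=cv2.connectedComponentsWithStats(k);pts=np.argwhere(np.isin(l,[i for i in range(1,n) if st[i,4]>40]))[:,::-1].astype(np.float32)
    hull=cv2.convexHull(pts)[:,0]
    def model(p):
        xy=T(p,[[27,40],[-27,40],[-27,-40],[27,-40]])
        P=np.vstack([np.c_[xy,np.full(4,8.)],np.c_[xy,np.full(4,22.)]])
        return cv2.convexHull(proj(c,P).astype(np.float32))[:,0]
    S=8
    def ras(h):
        m=np.zeros((h_*S,w_*S),np.uint8);cv2.fillPoly(m,[np.round((h-[x0,y0]+.5)*S).astype(int)],255);return cv2.GaussianBlur(m,(0,0),6).astype(float)
    w_,h_=w,h
    # pixel hull covers centres; dilate by .5px
    mk=np.zeros((h*S,w*S),np.uint8);cv2.fillPoly(mk,[np.round((hull-[x0,y0]+.5)*S).astype(int)],255)
    mk=cv2.dilate(mk,cv2.getStructuringElement(cv2.MORPH_ELLIPSE,(S,S)));mk=cv2.GaussianBlur(mk,(0,0),6).astype(float)
    from scipy.optimize import minimize
    r=minimize(lambda q:np.abs(ras(model([g[0]+q[0],g[1]+q[1],g[2]+q[2]/40]))-mk).mean(),[0,0,0],method='Nelder-Mead',options=dict(initial_simplex=[[0,0,0],[6,0,0],[0,6,0],[0,0,6]]))
    q=r.x;return np.array([g[0]+q[0],g[1]+q[1],g[2]+q[2]/40]),r.fun
def tostage(S,p):
    c,s=np.cos(S[2]),np.sin(S[2]);d=np.array(p[:2])-S[:2]
    return np.array([c*d[0]+s*d[1],-s*d[0]+c*d[1]])
E
python3 - <<'E'
from h import *
M=np.array([[77,-175],[-85,-175],[-85,175],[77,175]])
W=back("top",np.array([[388.5,201.5],[400.8,295.3],[195,321.7],[186.7,228]]),8)
S,r=fitrect(W,M,[540,50,.1]);print("stage",S,r.round(1).tolist())
L=[[616,-103.5],[556,209],[530,184.5],[569,107.4],[559,169.5]];LM=[[55,-170],[26.5,150],[-2,127.5],[28,45],[28,110]]
S2,r=fitrect(L,LM,[540,50,.1]);print("lm",S2,r.round(1).tolist())
for c,box in (("top",(315,235,75,55)),("scene",(322,205,80,70))):
    im=cv2.imread(f"pics/{c}0.png")
    p,f=sledfit(c,im,box,[531,-36,-.1]);print(c,p,f,tostage(S,p),p[2]-S[2])
    q=tostage(S,p)
    v=im.copy()
    for z in(8,22):
        xy=T(p,[[27,40],[-27,40],[-27,-40],[27,-40]]);cv2.polylines(v,[np.round(proj(c,np.c_[xy,np.full(4,z)])).astype(int)],True,(0,255,0))
    for pt,z in (((55,-170),22),((55,150),22),((3,20),8),((53,70),8),((-2,127),22)):
        u=proj(c,np.r_[T(S,pt)[0],z])[0];cv2.circle(v,tuple(np.round(u).astype(int)),1,(0,0,255),-1)
    x0,y0,w,h=(180,190,320,140) if c=="top" else (180,130,300,270)
    cv2.imwrite(f"pics/{c}1c.png",cv2.resize(v[y0:y0+h,x0:x0+w],None,fx=2.2,fy=2.2,interpolation=cv2.INTER_CUBIC))
E
```

```text
stage [5.44019297e+02 5.85813875e+01 9.73755188e-02] [[-0.3, 0.4], [-0.0, -2.7], [-0.2, 1.4], [0.5, 0.9]]
lm [5.44440194e+02 5.83724116e+01 1.02975016e-01] [[0.6, -1.6], [-0.6, 1.3], [-0.7, 0.5], [-1.3, -1.4], [2.0, 1.2]]
top [ 5.33121516e+02 -3.88185757e+01 -1.65179771e-01] 1.938534090909091 [-20.31554673 -95.87905426] -0.262555289781929
scene [ 5.33878665e+02 -4.15288085e+01 -1.29995540e-01] 8.179361049107143 [-19.82547775 -98.65005927] -0.22737105895676782
```

View pics/top1c.png

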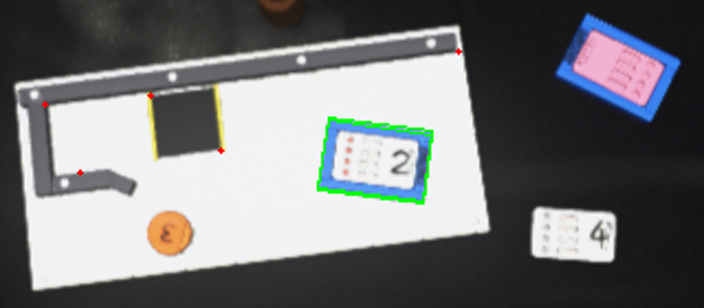

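View pics/scene1c.png

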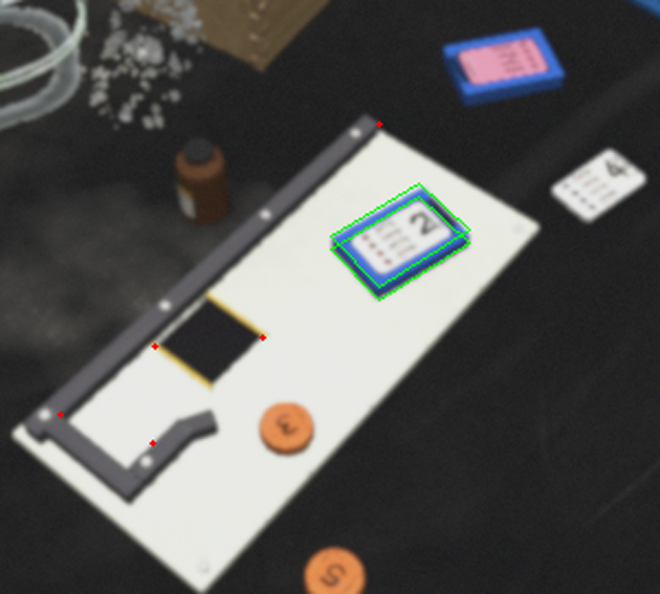

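Candidates: the blue sled with the white cassette on the stage is at top (351,263). The pink look-alike lies off the stage at (461,220), and the white spare cassette at (440,296). I choose (351,263). The close crop confirms it: blue with a white cassette, on the bed, and its outline matches the fit.

Next I turn the tool square to the stage and set the finger gap.

```bash
cat >> h.py <<'E'
S=np.array([544.0,58.5,0.0985])
def where(target=None,z=None):
    s=env.state();e=np.array(s['eef_pos']);q=tostage(S,e);yaw=s['tcp_rot'][2]
    print("t %.2f stage xy %s z %.1f yaw-S %.4f op %.2f f_stage %s fz %.1f"%(s['t'],q.round(1),e[2],yaw-S[2],s['opening'],(tostage(np.r_[0,0,S[2]],s['ft_force'])).round(1),s['ft_force'][2]))
    if target is not None:
        d=T(np.r_[0,0,S[2]],np.array(target)-q)[0]
        c,n=np.cos(yaw),np.sin(yaw)
        print("tool delta frac x %.4f y %.4f z %.4f"%((c*d[0]+n*d[1])/400,-(-n*d[0]+c*d[1])/400,-(z-e[2])/400))
E
python3 -m pendant '[0,0,0,0.04,0.24, 0,0,0,0.04,0.24, 0,0,0,0.0354,0.24, 0,0,0,0,0.24]'
python3 -c "
from h import *
where((-80,-96),60)"
```

```text
t: 1.6
eef_pos: [277.4, -560.1, 176.8]
tcp_rot: [3.141, -0.0, 0.098]
ft_force: [0.0, 0.2, 1.1]
opening: 0.637
t 1.60 stage xy [-326.1 -589.4] z 176.8 yaw-S -0.0005 op 0.64 f_stage [0.  0.2] fz 1.1
tool delta frac x 0.6148 y -1.2338 z 0.2919
```

```bash
python3 -m pendant '[0.0615,-0.1234,0,0,0.24, 0.0615,-0.1234,0,0,0.24, 0.0615,-0.1234,0,0,0.24, 0.0615,-0.1234,0,0,0.24, 0.0615,-0.1234,0,0,0.24, 0.0615,-0.1234,0,0,0.24, 0.0615,-0.1234,0,0,0.24, 0.0615,-0.1234,0,0,0.24, 0.0615,-0.1234,0,0,0.24, 0.0615,-0.1234,0,0,0.24]'
python3 -c "
from h import *
where((-80,-96),60)"
```

```text
t: 2.85
eef_pos: [474.8, -43.2, 177.0]
tcp_rot: [3.141, -0.001, 0.1]
ft_force: [0.2, -1.0, 0.7]
opening: 0.38
t 2.85 stage xy [-78.8 -94.4] z 177.0 yaw-S 0.0018 op 0.38 f_stage [ 0.1 -1. ] fz 0.7
tool delta frac x -0.0029 y 0.0040 z 0.2925
```

```bash
python3 -m pendant '[-0.0029,0.004,0.1,0,0.24, 0,0,0.1,0,0.24, 0,0,0.0925,0,0.24, 0,0,0,0,0.24]'
python3 -c "
from h import *
where((-80,-96),13)
cv2.imwrite('pics/w1.png',env.read_camera('wrist')[:,:,::-1]);cv2.imwrite('pics/t1.png',cv2.resize(env.read_camera('top')[190:330,180:500,::-1],None,fx=2.4,fy=2.4))"
```

```text
t: 3.35
eef_pos: [472.1, -46.4, 58.2]
tcp_rot: [-3.14, 0.004, 0.1]
ft_force: [-0.4, -0.0, 0.8]
opening: 0.382
t 3.35 stage xy [-81.8 -97.3] z 58.2 yaw-S 0.0010 op 0.38 f_stage [-0.4 -0. ] fz 0.8
tool delta frac x 0.0046 y -0.0032 z 0.1131
```

View pics/w1.png

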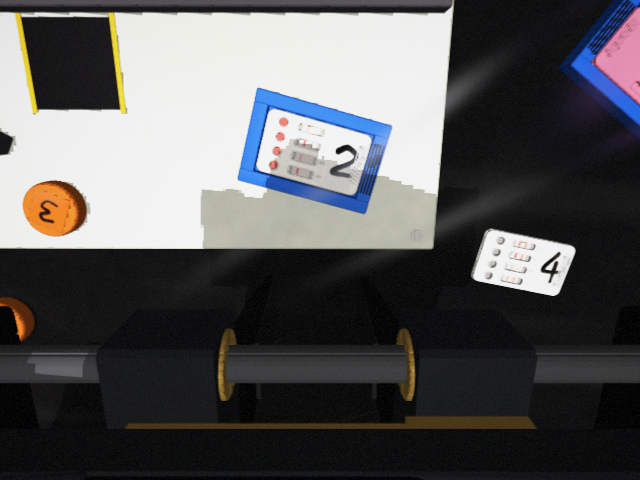

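View pics/t1.png

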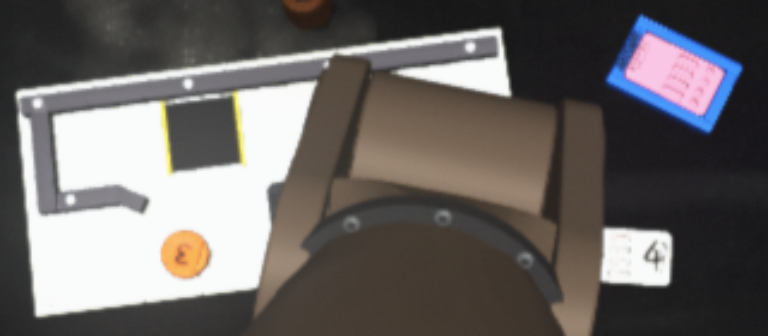

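Wrist view: the bed's front edge is level in the picture at v≈248, so the tool is square to the stage. The sled's nearest corner is at (365,212), clear of the finger line. Now I descend and start pushing.

```bash
cat >> h.py <<'E'
from scipy.spatial.transform import Rotation as Ro
_cm=env.camera_model
class _E:
    pass
_W={}
def wristview():
    s=env.state();A=np.eye(4);A[:3,:3]=Ro.from_euler('xyz',s['tcp_rot']).as_matrix();A[:3,3]=s['eef_pos']
    m=dict(_cm('wrist'));m['view']=np.linalg.inv(A@np.array(m['tool_from_camera']));_W['m']=m
    return env.read_camera('wrist')[:,:,::-1].copy()
def cm(c): return _W['m'] if c=='wrist' else _cm(c)
class Env2:
    def __getattr__(self,n): return cm if n=='camera_model' else getattr(_env,n)
_env=env;env=Env2()
def wsled(name,box,g):
    im=wristview();p,f=sledfit('wrist',im,box,g)
    for z in(8,22):
        xy=T(p,[[27,40],[-27,40],[-27,-40],[27,-40]]);cv2.polylines(im,[np.round(proj('wrist',np.c_[xy,np.full(4,z)])).astype(int)],True,(0,255,0))
    for a,b,z in (((55,-170),(55,150),8),((55,150),(-2,150),8),((3,20),(3,70),8)):
        u=proj('wrist',np.c_[T(S,[a,b]),[z,z]]);cv2.line(im,tuple(np.round(u[0]).astype(int)),tuple(np.round(u[1]).astype(int)),(0,0,255),1)
    cv2.imwrite(f'pics/{name}.png',im);print('sled stage',tostage(S,p).round(1),'yaw',round(p[2]-S[2],3),'cost',round(f,2))
E
python3 -c "
from h import *
wsled('w2',(225,70,180,155),[533,-39,-.15])"
python3 -m pendant '[0.0046,-0.0032,0.05,0,0.24, 0,0,0.04,0,0.24, 0,0,0.0231,0,0.24, 0,0,0,0,0.24]'
python3 -c "
from h import *
where((-65,-96),13)"
```

```text
sled stage [-22.1 -95. ] yaw -0.262 cost 0.63
t: 4.0
eef_pos: [475.3, -45.3, 14.9]
tcp_rot: [3.141, -0.001, 0.097]
ft_force: [-0.7, -0.2, 1.0]
opening: 0.383
t 4.00 stage xy [-78.6 -96.6] z 14.9 yaw-S -0.0011 op 0.38 f_stage [-0.7 -0.2] fz 1.0
tool delta frac x 0.0340 y -0.0014 z 0.0049
```

View pics/w2.png

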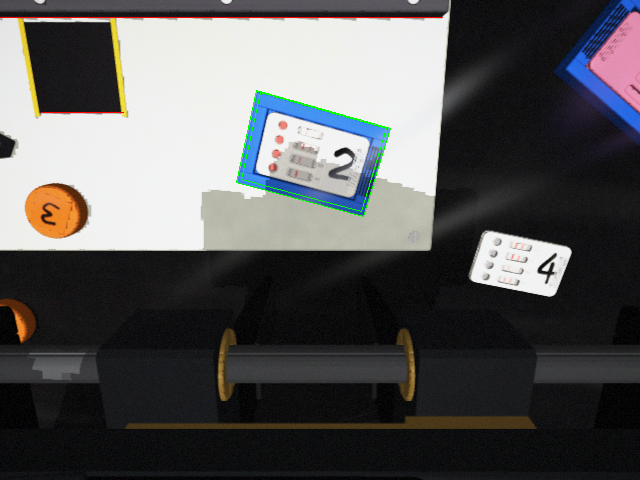

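Wrist and top fits agree: sled at about (-22,-95) mm in the stage frame, turned -0.26 rad.

```bash
python3 -m pendant '[0.02,0,0.005,0,0.24, 0.015,0,0,0,0.24, 0.0125,0,0,0,0.24, 0.0125,0,0,0,0.24, 0.0125,0,0,0,0.24, 0.0125,0,0,0,0.24, 0.0125,0,0,0,0.24, 0.0125,0,0,0,0.24, 0,0,0,0,0.24]'
python3 -c "
from h import *
where((-9,-96),13)
wsled('w3',(150,10,330,250),[545,-38,.05])"
```

```text
t: 5.12
eef_pos: [519.1, -40.9, 12.5]
tcp_rot: [3.141, -0.0, 0.097]
ft_force: [0.4, -0.1, -1.3]
opening: 0.382
t 5.12 stage xy [-34.6 -96.5] z 12.5 yaw-S -0.0011 op 0.38 f_stage [ 0.4 -0.1] fz -1.3
tool delta frac x 0.0639 y -0.0013 z -0.0014
sled stage [-22.5 -95. ] yaw -0.262 cost 0.19
```

View pics/w3.png

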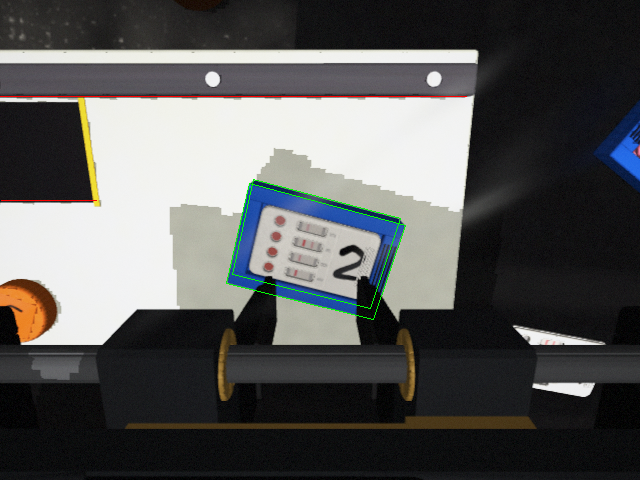

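```bash
python3 -c "
from h import *
im=wristview();e=np.array(env.state()['eef_pos'])
R=Ro.from_euler('xyz',env.state()['tcp_rot']).as_matrix()
print(proj('wrist',[e+R@np.array(d) for d in ([0,18,0],[0,-18,0],[10,18,0],[10,-18,0],[10,24,0])]).round(0).tolist())
cv2.imwrite('pics/s2.png',cv2.resize(env.read_camera('scene')[120:320,250:470,::-1],None,fx=3,fy=3,interpolation=cv2.INTER_CUBIC))
cv2.imwrite('pics/w3c.png',cv2.resize(im[150:340,180:440],None,fx=3,fy=3,interpolation=cv2.INTER_CUBIC))
"
```

```text
[[350.0, 271.0], [284.0, 271.0], [350.0, 253.0], [283.0, 253.0], [362.0, 253.0]]
```

View pics/s2.png

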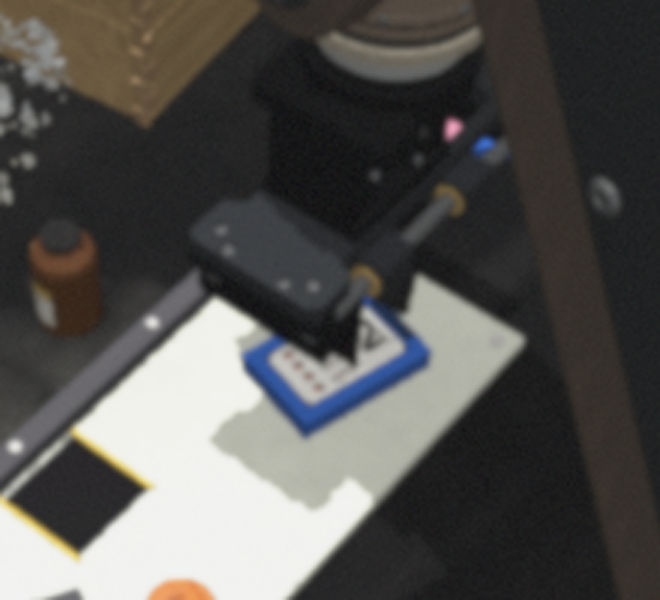

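View pics/w3c.png

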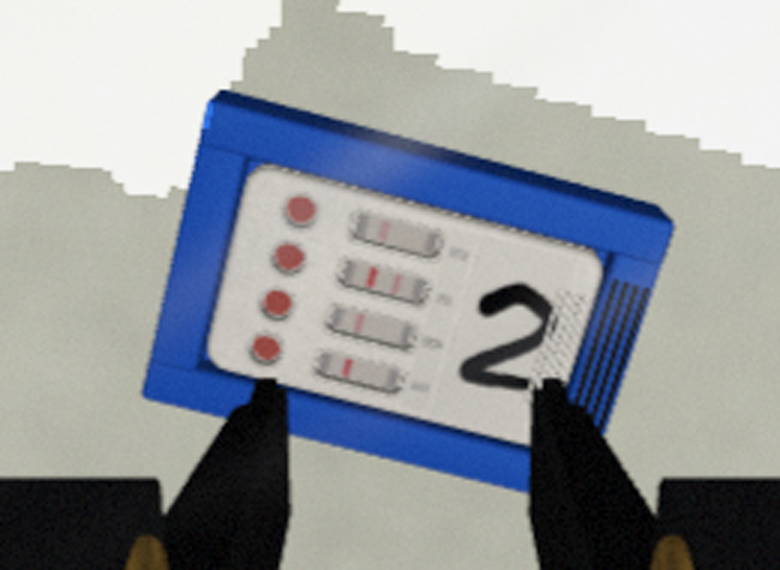

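```bash
python3 -c "
from h import *
im=wristview();s=env.state();print(s['t'],s['eef_pos'],s['ft_force'],s['moment'])
e=np.array(s['eef_pos']);R=Ro.from_euler('xyz',s['tcp_rot']).as_matrix()
for d in ([0,18,0],[10,18,0],[10,18,-10],[10,18,-20],[10,30,0],[10,30,-20],[-10,18,0],[-10,30,0],[4,24,0]): print(d,proj('wrist',e+R@np.array(d)).round(0).tolist())
wsled('w4',(150,10,330,250),[545,-38,.0])
print(env.landmark_of('sled','wrist')); 
"
```

```text
5.325 [518.61848982 -40.92548421  12.46112449] [-0.32152671 -0.05600846 -0.59647138] [0.09527469 0.01678874 0.00823949]
[0, 18, 0] [[350.0, 270.0]]
[10, 18, 0] [[351.0, 253.0]]
[10, 18, -10] [[352.0, 259.0]]
[10, 18, -20] [[354.0, 265.0]]
[10, 30, 0] [[373.0, 253.0]]
[10, 30, -20] [[378.0, 265.0]]
[-10, 18, 0] [[350.0, 288.0]]
[-10, 30, 0] [[372.0, 288.0]]
[4, 24, 0] [[361.0, 263.0]]
sled stage [-22.5 -95.1] yaw -0.264 cost 0.16
[{'xyz': [534.0, -40.1, 7.0], 'confidence': 0.79}, {'xyz': [481.5, 121.4, 8.3], 'confidence': 0.42}]
```

The sled hasn't moved, and the picture shows the fingertips over its top at (268,277) and (363,277) where the sled should hide them. So the tips must ride above it: their true end looks about 10 mm short of the TCP at this opening. I'll back off and touch down on the bed to find the real tip height.

```bash
python3 -m pendant '[-0.05,0,0,0,0.24, -0.06,0,0,0,0.24, 0,0,0,0,0.24]'
python3 -m pendant '[0,0,0.003,0,0.24, 0,0,0.003,0,0.24, 0,0,0,0,0.24]'
python3 -c "
from h import *
where((-80,-96),8)
cv2.imwrite('pics/w5c.png',cv2.resize(wristview()[150:340,180:440],None,fx=3,fy=3,interpolation=cv2.INTER_CUBIC))
cv2.imwrite('pics/s3.png',cv2.resize(env.read_camera('scene')[120:320,250:470,::-1],None,fx=3,fy=3,interpolation=cv2.INTER_CUBIC))
"
```

```text
t: 5.8
eef_pos: [474.0, -45.2, 12.6]
tcp_rot: [-3.141, 0.001, 0.097]
ft_force: [1.0, -0.2, -0.5]
opening: 0.382
t: 6.18
eef_pos: [475.4, -45.2, 9.9]
tcp_rot: [3.141, -0.0, 0.097]
ft_force: [-0.1, -0.1, -0.0]
opening: 0.384
t 6.17 stage xy [-78.5 -96.4] z 9.9 yaw-S -0.0011 op 0.38 f_stage [-0.1 -0.1] fz -0.0
tool delta frac x -0.0038 y -0.0011 z 0.0047
```

View pics/w5c.png

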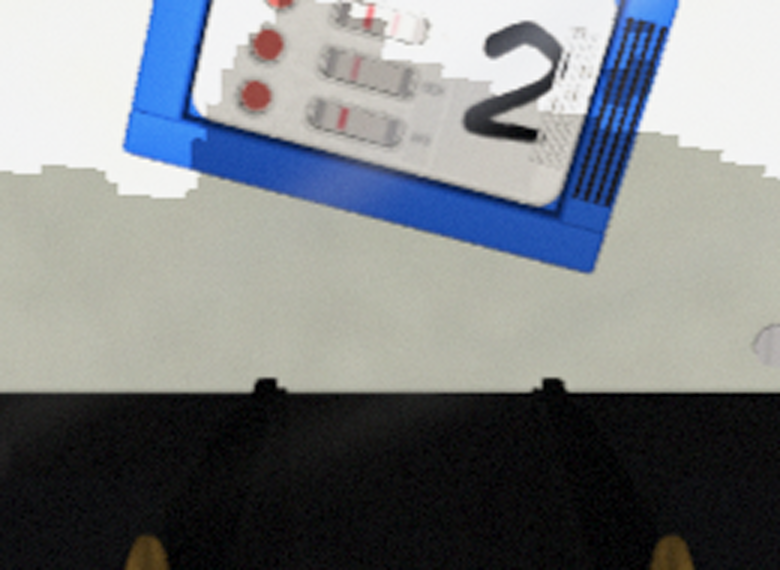

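View pics/s3.png

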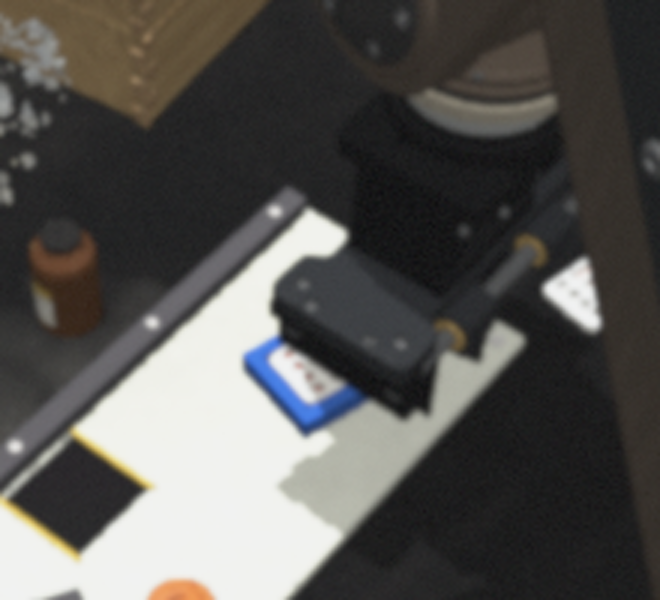

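```bash
python3 -m pendant '[0.018,0,0,0,0.24, 0,0,0.005,0,0.24, 0,0,0,0,0.24]'
python3 -m pendant '[0,0,0.005,0,0.24, 0,0,0,0,0.24]'
python3 -c "
from h import *
where((-80,-96),8)
cv2.imwrite('pics/w6c.png',cv2.resize(wristview()[150:340,180:440],None,fx=3,fy=3,interpolation=cv2.INTER_CUBIC))
"
```

```text
t: 6.65
eef_pos: [482.1, -44.4, 7.9]
tcp_rot: [-3.142, 0.0, 0.097]
ft_force: [-0.8, -0.1, -0.1]
opening: 0.379
t: 6.9
eef_pos: [482.0, -44.5, 5.9]
tcp_rot: [-3.142, 0.0, 0.097]
ft_force: [1.0, -0.4, 0.1]
opening: 0.374
t 6.90 stage xy [-71.8 -96.4] z 5.9 yaw-S -0.0013 op 0.37 f_stage [ 1.  -0.5] fz 0.1
tool delta frac x -0.0205 y -0.0010 z -0.0052
```

View pics/w6c.png

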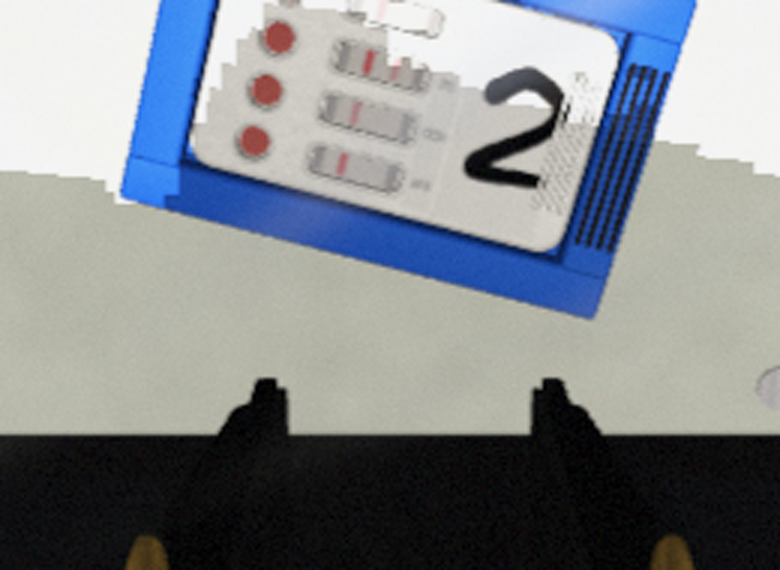

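```bash
for i in 1 2; do python3 -m pendant '[0,0,0.005,0,0.24, 0,0,0,0,0.24]' | grep -E "eef_pos|force"; done
```

```text
eef_pos: [482.1, -44.5, 4.0]
ft_force: [-0.2, 0.2, -1.0]
eef_pos: [482.1, -44.5, 1.9]
ft_force: [0.2, 1.4, -0.4]
```

```bash
python3 -m pendant '[0,0,0.005,0,0.24, 0,0,0,0,0.24]' | grep -E "eef_pos|force"
python3 -m pendant '[0,0,0.004,0,0.24, 0,0,0,0,0.24]' | grep -E "eef_pos|force"
```

```text
eef_pos: [482.1, -44.5, -0.1]
ft_force: [0.4, 0.1, -0.3]
eef_pos: [482.1, -44.5, -1.6]
ft_force: [-0.1, -0.5, 0.1]
```

```bash
python3 -m pendant '[0,0,0.004,0,0.24, 0,0,0,0,0.24]' | grep -E "eef_pos|force"
python3 -m pendant '[0,0,0.004,0,0.24, 0,0,0,0,0.24]' | grep -E "eef_pos|force"
python3 -c "
from h import *
cv2.imwrite('pics/w7.png',wristview())
cv2.imwrite('pics/s4.png',cv2.resize(env.read_camera('scene')[120:320,250:470,::-1],None,fx=3,fy=3,interpolation=cv2.INTER_CUBIC))
"
```

```text
eef_pos: [482.1, -44.5, -3.2]
ft_force: [0.1, -0.1, -0.2]
eef_pos: [482.1, -44.5, -4.8]
ft_force: [0.0, -0.6, 0.2]
```

View pics/w7.png

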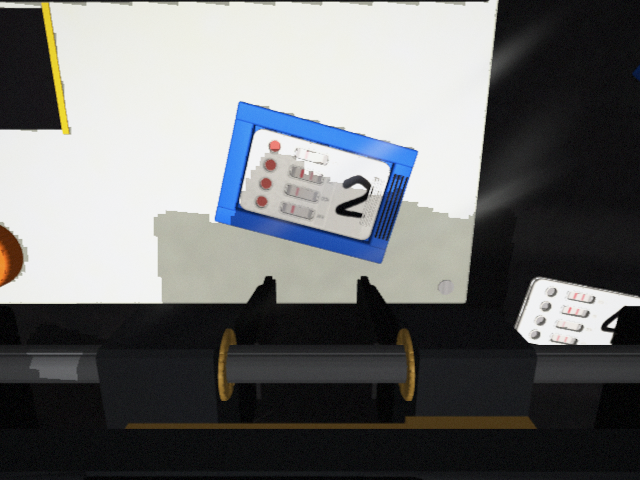

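View pics/s4.png

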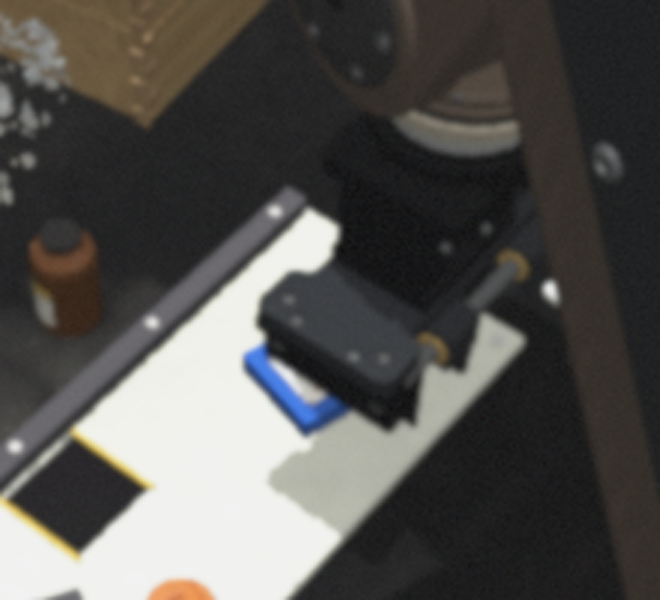

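```bash
python3 -c "
from h import *
wristview()
for uvw in ((268,278),(262,281)):
  for uvs in ((388.3,261.5),(386,262)):
    f=lambda P:np.r_[proj('wrist',P)[0]-uvw,proj('scene',P)[0]-uvs]
    r=least_squares(f,[482,-20,10]);P=r.x
    R=Ro.from_euler('xyz',env.state()['tcp_rot']).as_matrix()
    print(P.round(1),r.fun.round(1),tostage(S,P).round(1),(R.T@(P-np.array(env.state()['eef_pos']))).round(1))
"
```

```text
[483.4 -21.9  19. ] [  2.5   2.5 -10.6   2.1] [-68.2 -74.1] [  3.4 -22.4 -23.7]
[483.6 -21.7  18.9] [ 2.   2.  -8.5  1.7] [-68.  -73.8] [  3.6 -22.6 -23.6]
[482.7 -19.5  21.9] [  2.6   2.7 -11.2   2.2] [-68.7 -71.6] [  2.9 -24.9 -26.6]
[482.9 -19.2  21.8] [ 2.1  2.2 -9.1  1.8] [-68.5 -71.3] [  3.1 -25.1 -26.5]
```

```bash
python3 -m pendant '[0,0,-0.06,0,1, 0,0,-0.06,0,1, 0,0,0,0,1, 0,0,0,0,1, 0,0,0,0,1]'
python3 -c "
from h import *
cv2.imwrite('pics/w8.png',wristview())
cv2.imwrite('pics/s5.png',cv2.resize(env.read_camera('scene')[120:320,250:470,::-1],None,fx=3,fy=3,interpolation=cv2.INTER_CUBIC))
"
```

```text
t: 9.22
eef_pos: [481.7, -44.4, 42.5]
tcp_rot: [-3.141, 0.001, 0.097]
ft_force: [1.2, 0.6, -0.1]
opening: 0.002
```

View pics/w8.png

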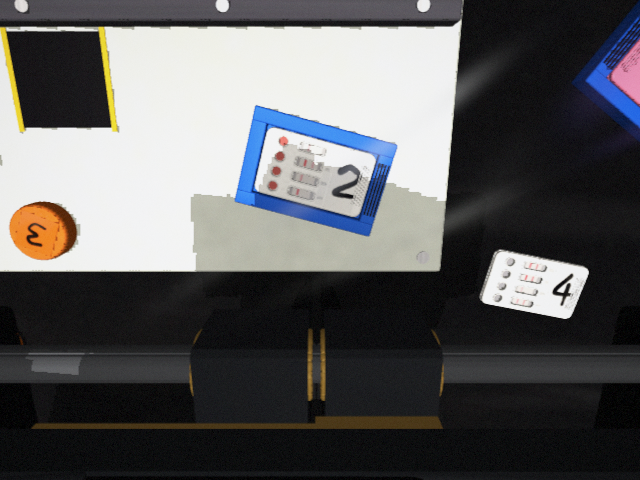

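View pics/s5.png

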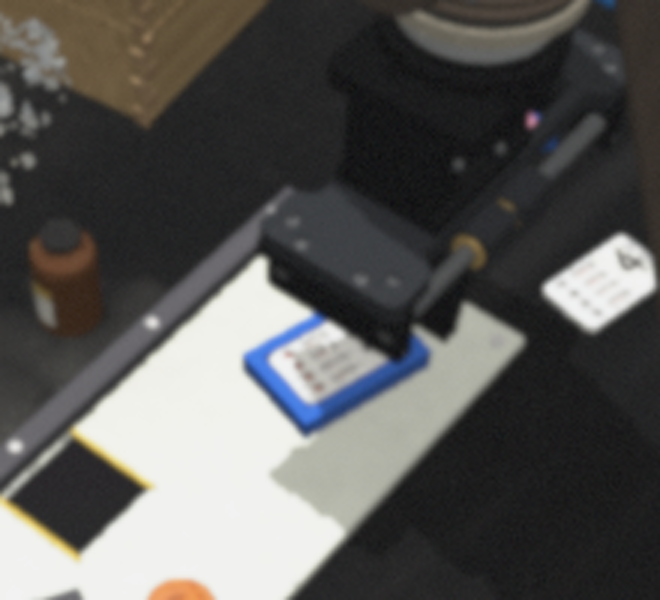

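```bash
python3 -m pendant '[0,0,0.05,0,0.24, 0,0,0.04,0,0.24, 0,0,0.026,0,0.24, 0,0,0,0,0.24, 0,0,0,0,0.24]'
for i in 1 ; do python3 -m pendant '[0,0,0.005,0,0.24, 0,0,0,0,0.24]' | grep -E "eef_pos|force"; done
python3 -m pendant '[0,0,0.005,0,0.24, 0,0,0,0,0.24]' | grep -E "eef_pos|force"
```

```text
t: 9.95
eef_pos: [482.4, -44.5, -2.8]
tcp_rot: [3.141, -0.0, 0.097]
ft_force: [-0.2, -0.5, -0.2]
opening: 0.373
eef_pos: [482.3, -44.6, -4.9]
ft_force: [0.2, -1.0, -0.1]
eef_pos: [482.1, -44.5, -7.2]
ft_force: [0.2, -0.1, 1.1]
```

```bash
python3 -m pendant '[0,0,0.004,0,0.24, 0,0,0,0,0.24]' | grep -E "eef_pos|force"
python3 -c "
from h import *
cv2.imwrite('pics/w9.png',cv2.resize(wristview()[220:400,200:440],None,fx=3,fy=3,interpolation=cv2.INTER_CUBIC))
cv2.imwrite('pics/s6.png',cv2.resize(env.read_camera('scene')[180:300,320:460,::-1],None,fx=5,fy=5,interpolation=cv2.INTER_CUBIC))
"
```

```text
eef_pos: [482.1, -44.5, -8.8]
ft_force: [-0.6, -0.3, -0.1]
```

View pics/w9.png

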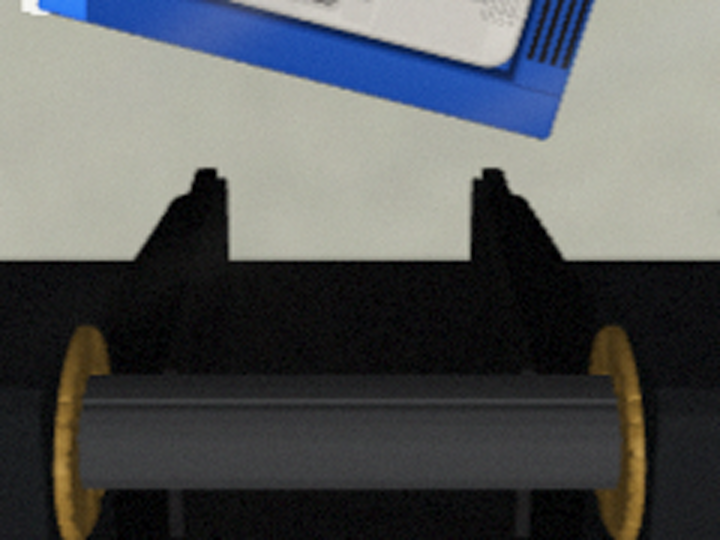

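View pics/s6.png

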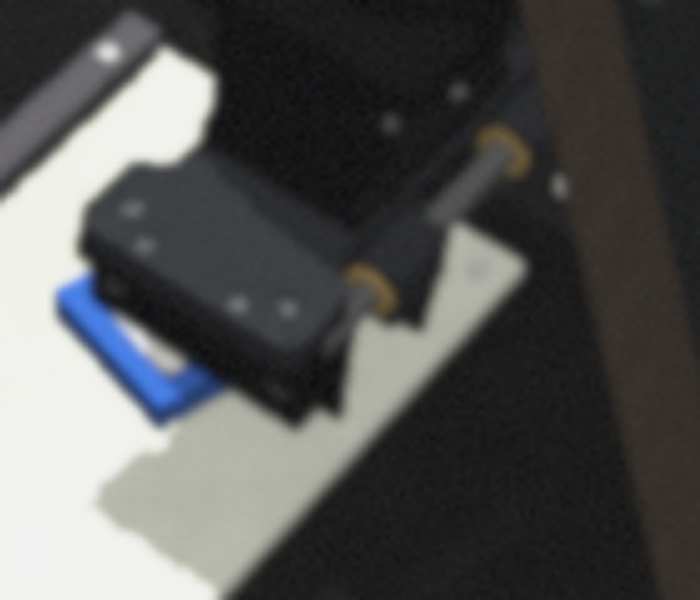

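```bash
python3 -c "
from h import *
wristview();s=env.state();e=np.array(s['eef_pos']);R=Ro.from_euler('xyz',s['tcp_rot']).as_matrix()
V=np.array(env.camera_model('scene')['view']);print('scene cam',-V[:3,:3].T@V[:3,3])
for z in (-12,-16,-20,-24,-30,-38):
  for x in (-10,-4,0,4,10):
    P=e+R@np.array([x,-24,z]);Q=e+R@np.array([x,24,z]);print(z,x,'wrist',proj('wrist',P)[0].round(0),'scene L',proj('scene',P)[0].round(1),'R',proj('scene',Q)[0].round(1))
"
```

```text
scene cam [188.93266539 379.7659405  704.27134327]
-12 -10 wrist [270. 296.] scene L [383.6 275.3] R [402.3 255.1]
-12 -4 wrist [270. 286.] scene L [380.3 273.1] R [399.1 253.1]
-12 0 wrist [270. 278.] scene L [378.2 271.7] R [396.9 251.8]
-12 4 wrist [270. 271.] scene L [376.  270.3] R [394.8 250.4]
-12 10 wrist [269. 260.] scene L [372.7 268.2] R [391.5 248.4]
-16 -10 wrist [270. 300.] scene L [383.8 273.7] R [402.6 253.5]
-16 -4 wrist [269. 289.] scene L [380.5 271.6] R [399.3 251.5]
-16 0 wrist [269. 281.] scene L [378.4 270.1] R [397.2 250.2]
-16 4 wrist [269. 274.] scene L [376.2 268.7] R [395.  248.8]
-16 10 wrist [268. 262.] scene L [372.9 266.6] R [391.8 246.8]
-20 -10 wrist [269. 303.] scene L [384.1 272.2] R [402.9 252. ]
-20 -4 wrist [268. 292.] scene L [380.8 270. ] R [399.6 249.9]
-20 0 wrist [268. 284.] scene L [378.6 268.6] R [397.4 248.6]
-20 4 wrist [268. 277.] scene L [376.4 267.2] R [395.3 247.2]
-20 10 wrist [268. 265.] scene L [373.1 265. ] R [392.  245.2]
-24 -10 wrist [268. 306.] scene L [384.3 270.6] R [403.2 250.4]
-24 -4 wrist [267. 295.] scene L [381.  268.4] R [399.9 248.3]
-24 0 wrist [267. 287.] scene L [378.8 267. ] R [397.7 247. ]
-24 4 wrist [267. 280.] scene L [376.6 265.6] R [395.5 245.6]
-24 10 wrist [267. 268.] scene L [373.3 263.5] R [392.3 243.6]
-30 -10 wrist [266. 312.] scene L [384.6 268.2] R [403.6 247.9]
-30 -4 wrist [266. 300.] scene L [381.3 266.1] R [400.3 245.9]
-30 0 wrist [266. 292.] scene L [379.1 264.6] R [398.1 244.5]
-30 4 wrist [265. 284.] scene L [376.9 263.2] R [395.9 243.2]
-30 10 wrist [265. 272.] scene L [373.6 261.1] R [392.6 241.2]
-38 -10 wrist [264. 319.] scene L [385.1 265. ] R [404.2 244.7]
-38 -4 wrist [264. 307.] scene L [381.7 262.8] R [400.8 242.6]
-38 0 wrist [264. 299.] scene L [379.5 261.4] R [398.6 241.3]
-38 4 wrist [263. 291.] scene L [377.2 260. ] R [396.4 239.9]
-38 10 wrist [263. 279.] scene L [373.9 257.8] R [393.1 237.9]
```

```bash
python3 -c "
from h import *
wristview();s=env.state();e=np.array(s['eef_pos']);R=Ro.from_euler('xyz',s['tcp_rot']).as_matrix()
print(env.grasp_offset)
for z in (-60,-78,-97,-116):
  for x,y in ((-37.5,-90),(37.5,-90),(-90,-37.5),(90,-37.5)):
    P=e+R@np.array([x,y,z]);print(z,x,y,'wrist',proj('wrist',P)[0].round(0),'scene L',proj('scene',P)[0].round(1),((proj('scene',P)[0]-[320,180])*5).round(0))
"
```

```text
18.8
-60 -37.5 -90 wrist [105. 402.] scene L [374.1 297.1] [270. 585.]
-60 37.5 -90 wrist [ 77. 231.] scene L [330.7 267.8] [ 53. 439.]
-60 -90 -37.5 wrist [235. 500.] scene L [428.8 292.8] [544. 564.]
-60 90 -37.5 wrist [207.  82.] scene L [325.6 226.6] [ 28. 233.]
-78 -37.5 -90 wrist [ 82. 433.] scene L [375.  289.7] [275. 548.]
-78 37.5 -90 wrist [ 47. 244.] scene L [330.8 260.1] [ 54. 401.]
-78 -90 -37.5 wrist [227. 538.] scene L [430.8 285.3] [554. 527.]
-78 90 -37.5 wrist [192.  76.] scene L [325.7 218.7] [ 28. 193.]
-97 -37.5 -90 wrist [ 51. 473.] scene L [376.  281.6] [280. 508.]
-97 37.5 -90 wrist [  5. 263.] scene L [330.9 251.8] [ 54. 359.]
-97 -90 -37.5 wrist [216. 587.] scene L [432.9 277.2] [565. 486.]
-97 90 -37.5 wrist [170.  67.] scene L [325.7 210. ] [ 28. 150.]
-116 -37.5 -90 wrist [ 10. 527.] scene L [377.1 273.2] [285. 466.]
-116 37.5 -90 wrist [-52. 289.] scene L [331.  243.1] [ 55. 315.]
-116 -90 -37.5 wrist [202. 650.] scene L [435.1 268.7] [576. 444.]
-116 90 -37.5 wrist [138.  55.] scene L [325.7 201.1] [ 29. 105.]
```

```bash
python3 -c "
import cv2,numpy as np
im=cv2.imread('pics/s6.png');cv2.imwrite('pics/s6b.png',np.clip(im.astype(float)*2.5+20,0,255).astype(np.uint8))
im=cv2.imread('pics/w7.png');cv2.imwrite('pics/w7b.png',np.clip(im.astype(float)*4+20,0,255).astype(np.uint8))"
```

```text
(no output)
```

View pics/s6b.png

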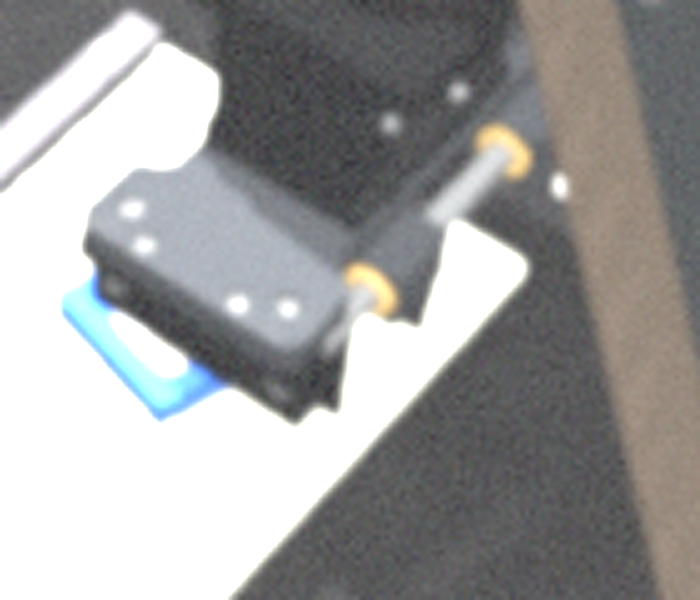

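View pics/w7b.png

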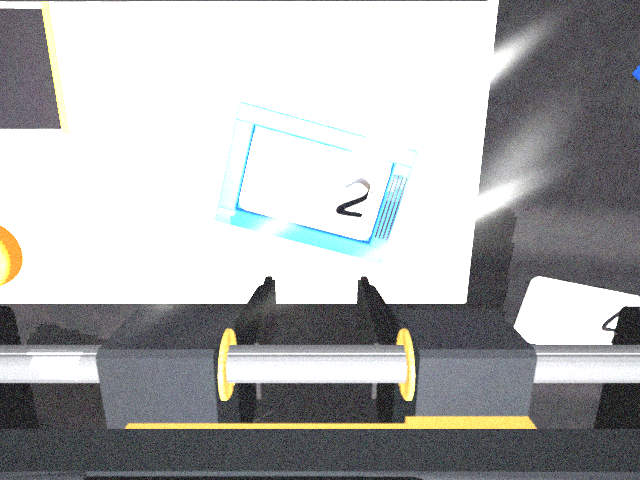

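The evidence now agrees. With 20 mm wide pads, the wrist view (v=277) and scene view (388,263 and 404,245) both put the finger end about 38 mm behind the reported TCP. The body stays more than 75 mm above the tips. I continue the guarded descent to touch the bed.

```bash
for i in 1; do python3 -m pendant '[0,0,0.01,0,0.24, 0,0,0.01,0,0.24, 0,0,0,0,0.24]' | grep -E "eef_pos|force"; done
python3 -m pendant '[0,0,0.0075,0,0.24, 0,0,0.0075,0,0.24, 0,0,0,0,0.24]' | grep -E "eef_pos|force"
python3 -m pendant '[0,0,0.004,0,0.24, 0,0,0,0,0.24]' | grep -E "eef_pos|force"
python3 -c "
from h import *
cv2.imwrite('pics/w10.png',wristview())"
```

```text
eef_pos: [481.9, -44.5, -17.1]
ft_force: [-0.7, 0.7, 0.7]
eef_pos: [482.0, -44.5, -23.0]
ft_force: [-0.6, -0.3, -0.9]
eef_pos: [482.1, -44.5, -24.4]
ft_force: [-0.5, 0.4, 0.1]
```

View pics/w10.png

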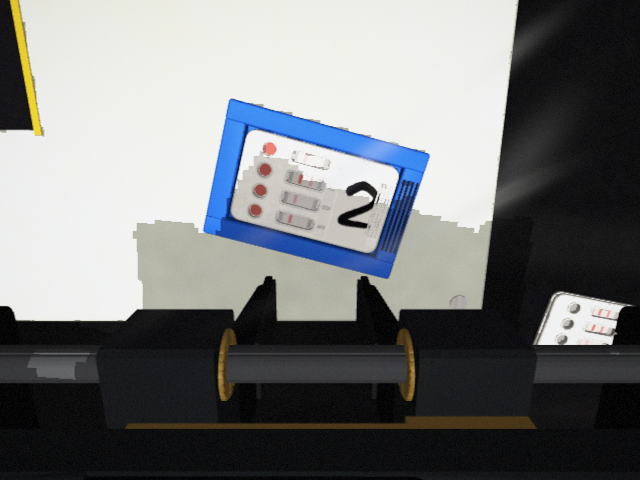

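```bash
python3 -m pendant '[0,0,0.005,0,0.24, 0,0,0,0,0.24]' | grep -E "eef_pos|force"
python3 -m pendant '[0.0125,0,0,0,0.24, 0.0125,0,0,0,0.24, 0.0125,0,0,0,0.24, 0.0125,0,0,0,0.24, 0.0125,0,0,0,0.24, 0.0125,0,0,0,0.24, 0,0,0,0,0.24]'
python3 -c "
from h import *
where((-9,-96),-26.5)
wsled('w11',(150,5,330,275),[560,-30,.0])"
```

```text
eef_pos: [482.1, -44.5, -26.4]
ft_force: [-0.2, -1.2, 0.0]
t: 13.08
eef_pos: [512.5, -41.6, -26.3]
tcp_rot: [3.141, -0.0, 0.097]
ft_force: [0.6, 0.7, 0.0]
opening: 0.382
t 13.07 stage xy [-41.2 -96.5] z -26.3 yaw-S -0.0011 op 0.38 f_stage [0.6 0.7] fz 0.0
tool delta frac x 0.0806 y -0.0013 z 0.0004
sled stage [ -2.4 -87.7] yaw -0.001 cost 0.22
```

View pics/w11.png

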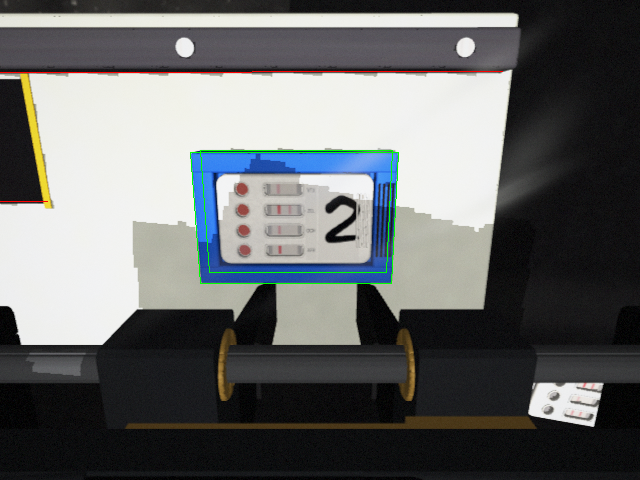

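The push works: the sled is now square (yaw ≈ 0) at (-2,-88). I carry on to the rail.

```bash
python3 -m pendant '[0.0125,0,0,0,0.24, 0.0125,0,0,0,0.24, 0.0125,0,0,0,0.24, 0.0125,0,0,0,0.24, 0.0125,0,0,0,0.24, 0.01,0,0,0,0.24, 0,0,0,0,0.24]'
python3 -m pendant '[0.004,0,0,0,0.24, 0,0,0,0,0.24]' | grep -E "eef_pos|force"
python3 -m pendant '[0.004,0,0,0,0.24, 0,0,0,0,0.24]' | grep -E "eef_pos|force"
python3 -c "
from h import *
where()
wsled('w12',(150,5,330,285),[580,-35,.1])"
```

```text
t: 14.0
eef_pos: [541.3, -38.8, -26.3]
tcp_rot: [3.141, -0.0, 0.097]
ft_force: [-0.1, 0.8, -0.8]
opening: 0.378
eef_pos: [542.4, -38.6, -26.3]
ft_force: [-0.4, 0.6, -0.7]
eef_pos: [542.4, -38.6, -26.4]
ft_force: [-8.4, -3.1, 3.5]
t 14.50 stage xy [-11.2 -96.4] z -26.4 yaw-S -0.0011 op 0.38 f_stage [-8.7 -2.2] fz 3.5
sled stage [ 26.7 -87.9] yaw -0.0 cost 1.01
```

View pics/w12.png

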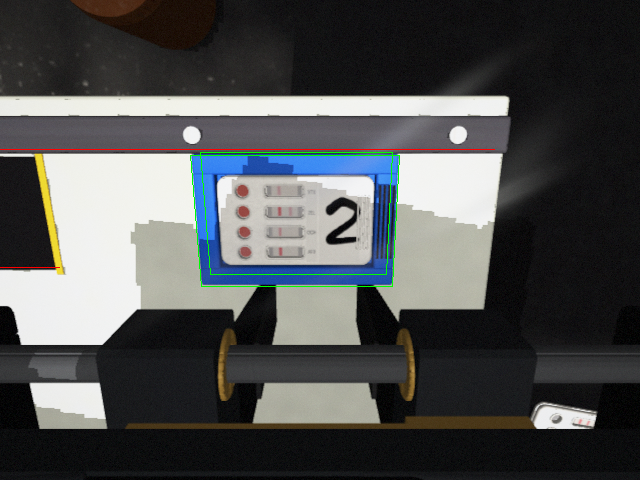

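The sled is against the rail: 8.7 N reaction, yaw 0, blue edge on the rail line at v≈152, y = -88, short of the window. Next I back off, lift, turn 90° and go behind the trailing end.

```bash
python3 -m pendant '[-0.02,0,0,0,0.24, -0.02,0,0,0,0.24, 0,0,-0.08,0,0.24, 0,0,-0.08,0,0.24, 0,0,0,0,0.58]' | grep -E "eef_pos|force|^t"
python3 -m pendant '[0,0,0,-0.0556,0.58, 0,0,0,-0.0556,0.58, 0,0,0,-0.0556,0.58, 0,0,0,-0.0556,0.58, 0,0,0,-0.0556,0.58, 0,0,0,-0.0556,0.58, 0,0,0,-0.0556,0.58, 0,0,0,-0.0556,0.58, 0,0,0,-0.0556,0.58]'
python3 -c "
from h import *
where((24,-160),30)
wsled('w13',(100,5,480,400),[580,-35,.1])"
```

```text
t: 15.18
eef_pos: [529.1, -40.2, 39.6]
tcp_rot: [3.14, -0.004, 0.097]
ft_force: [-0.5, -0.4, -0.4]
t: 16.3
eef_pos: [527.6, -40.0, 36.8]
tcp_rot: [-3.141, -0.0, 1.675]
ft_force: [-0.2, -0.7, -1.1]
opening: 0.211
t 16.30 stage xy [-26.  -96.4] z 36.8 yaw-S 1.5765 op 0.21 f_stage [-0.3 -0.7] fz -1.1
tool delta frac x -0.1598 y 0.1242 z 0.0169
sled stage [ 27.9 -87.4] yaw 0.008 cost 0.57
```

View pics/w13.png

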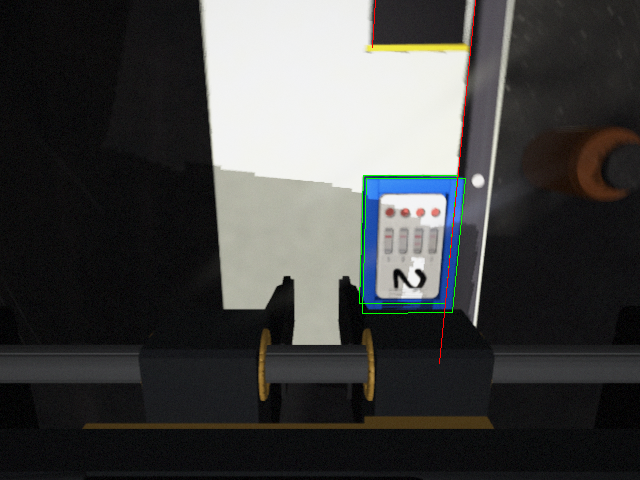

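```bash
python3 -m pendant '[-0.08,0.0621,0,0.0018,0.58, -0.0798,0.0621,0,0,0.58, 0,0,0,0,0.58, 0,0,0.07,0,0.58, 0,0,0.04,0,0.58, 0,0,0,0,0.58]'
python3 -c "
from h import *
where((24,-160),-26)
wsled('w14',(200,5,280,330),[580,-35,.1])"
```

```text
t: 17.1
eef_pos: [582.6, -98.3, -7.5]
tcp_rot: [-3.139, -0.001, 1.663]
ft_force: [-0.5, 0.5, -0.1]
opening: 0.211
t 17.10 stage xy [  23.  -159.8] z -7.5 yaw-S 1.5647 op 0.21 f_stage [-0.5  0.5] fz -0.1
tool delta frac x -0.0005 y 0.0024 z 0.0462
sled stage [ 27.7 -87.8] yaw 0.001 cost 0.54
```

View pics/w14.png

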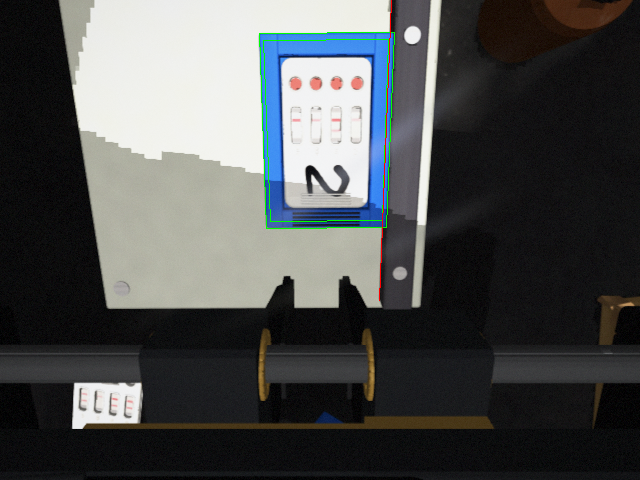

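```bash
python3 -m pendant '[0,0.0024,0.0262,0,0.58, 0,0,0.02,0,0.58, 0,0,0,0,0.58, 0,0,0,0,0.58]'
python3 -c "
from h import *
where((24,-144),-26)"
```

```text
t: 17.65
eef_pos: [584.7, -98.9, -24.7]
tcp_rot: [3.142, 0.0, 1.664]
ft_force: [0.4, 0.3, 0.6]
opening: 0.205
t 17.65 stage xy [  25.1 -160.6] z -24.7 yaw-S 1.5651 op 0.20 f_stage [0.5 0.3] fz 0.6
tool delta frac x 0.0415 y -0.0029 z 0.0032
```

```bash
python3 -m pendant '[0.02,0,0.002,-0.0018,0.58, 0.02,0,0,0,0.58, 0.01,0.0003,0,0,0.58, 0.0125,0.0003,0,0,0.58, 0.0125,0.0003,0,0,0.58, 0.0125,0.0003,0,0,0.58, 0.0125,0.0003,0,0,0.58, 0.0125,0.0003,0,0,0.58, 0,0,0,0,0.58]'
python3 -c "
from h import *
where((26,-80),-26)
wsled('w15',(200,5,280,330),[580,-10,.1])"
```

```text
t: 18.77
eef_pos: [581.1, -53.5, -25.6]
tcp_rot: [3.141, 0.0, 1.67]
ft_force: [-0.3, -0.7, 0.4]
opening: 0.209
t 18.77 stage xy [  25.9 -115.1] z -25.6 yaw-S 1.5712 op 0.21 f_stage [-0.4 -0.7] fz 0.4
tool delta frac x 0.0878 y 0.0003 z 0.0010
sled stage [ 27.5 -62.6] yaw -0.0 cost 0.43
```

View pics/w15.png

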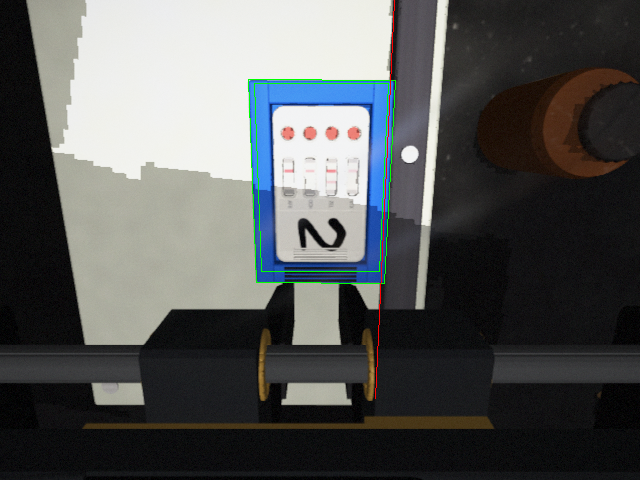

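Pushing well: sled at (27.5,-63), yaw 0, edge on the rail at u≈390. I continue.

```bash
python3 -m pendant '[0.0125,0.0002,0,0,0.58, 0.0125,0.0002,0,0,0.58, 0.0125,0.0002,0,0,0.58, 0.0125,0.0002,0,0,0.58, 0.0125,0.0002,0,0,0.58, 0.0125,0.0002,0,0,0.58, 0.0125,0.0002,0,0,0.58, 0.0125,0.0002,0,0,0.58, 0,0,0,0,0.58]'
python3 -c "
from h import *
where((26,-80),-26)
wsled('w16',(200,5,280,330),[576,35,.1])"
```

```text
t: 19.95
eef_pos: [577.8, -13.6, -25.6]
tcp_rot: [3.141, 0.0, 1.67]
ft_force: [0.1, 0.0, -0.1]
opening: 0.212
t 19.95 stage xy [ 26.5 -75.1] z -25.6 yaw-S 1.5713 op 0.21 f_stage [0.1 0. ] fz -0.1
tool delta frac x -0.0123 y -0.0013 z 0.0010
sled stage [ 27.6 -22.5] yaw 0.001 cost 0.34
```

View pics/w16.png

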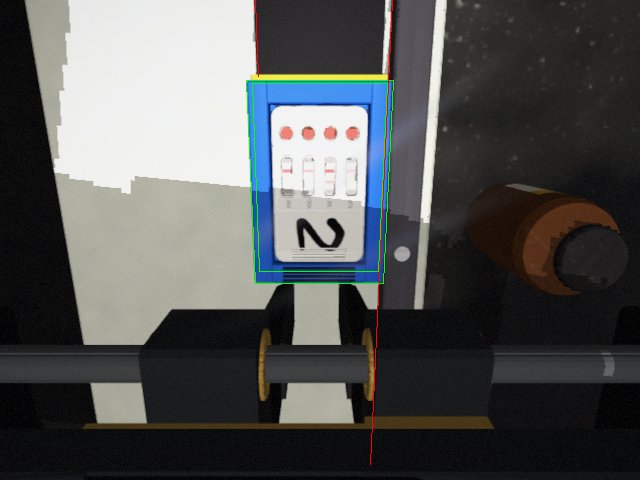

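The body is clear of the bottle: the block's width change with opening puts its underside about 125 mm behind the TCP, so z ≈ 90–99, and the bottle is 66 mm tall. Now across the window, keeping the slight bias toward the rail.

```bash
python3 -m pendant '[0.0125,0.0002,0,0,0.58, 0.0125,0.0002,0,0,0.58, 0.0125,0.0002,0,0,0.58, 0.0125,0.0002,0,0,0.58, 0.0125,0.0002,0,0,0.58, 0.0125,0.0002,0,0,0.58, 0.0125,0.0002,0,0,0.58, 0.0125,0.0002,0,0,0.58, 0,0,0,0,0.58]'
python3 -c "
from h import *
where((26,-80),-26)
wsled('w17',(200,5,280,330),[572,75,.1])"
```

```text
t: 21.12
eef_pos: [574.5, 26.2, -25.6]
tcp_rot: [3.141, 0.0, 1.67]
ft_force: [-0.4, 0.8, 0.3]
opening: 0.21
t 21.12 stage xy [ 27.2 -35.1] z -25.6 yaw-S 1.5713 op 0.21 f_stage [-0.3  0.8] fz 0.3
tool delta frac x -0.1122 y -0.0030 z 0.0010
sled stage [27.6 17.5] yaw 0.001 cost 0.34
```

View pics/w17.png

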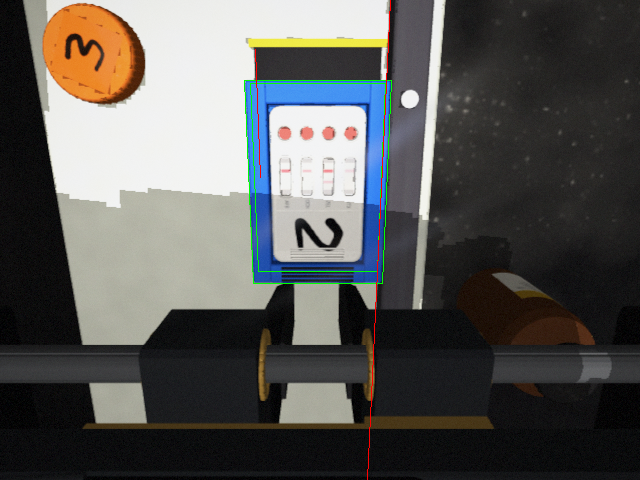

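```bash
python3 -m pendant '[0.0125,0.0001,0,0,0.58, 0.0125,0.0001,0,0,0.58, 0.0125,0.0001,0,0,0.58, 0.0125,0.0001,0,0,0.58, 0.0125,0.0001,0,0,0.58, 0.0125,0.0001,0,0,0.58, 0.0125,0.0001,0,0,0.58, 0.0125,0.0001,0,0,0.58, 0,0,0,0,0.58]'
python3 -c "
from h import *
where((26,-80),-26)
wsled('w18',(200,5,280,330),[568,115,.1])"
```

```text
t: 22.3
eef_pos: [570.8, 66.1, -25.6]
tcp_rot: [3.141, -0.0, 1.67]
ft_force: [-0.9, 0.8, 0.3]
opening: 0.211
t 22.30 stage xy [27.4  4.9] z -25.6 yaw-S 1.5712 op 0.21 f_stage [-0.9  0.8] fz 0.3
tool delta frac x -0.2122 y -0.0036 z 0.0010
sled stage [27.7 57.4] yaw 0.002 cost 0.57
```

View pics/w18.png

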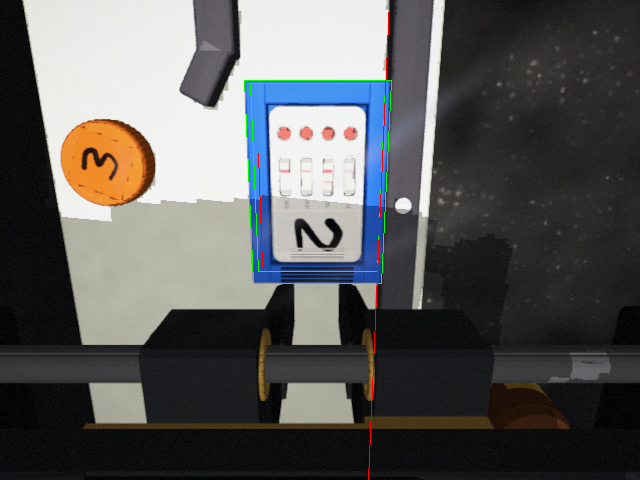

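The sled is past the window's middle, still on the rail at (27.7,57). Its leading left corner at (246,82) clears the jaw's face at (237,60). Into the pocket now.

```bash
python3 -m pendant '[0.0125,0.0001,0,0,0.58, 0.0125,0.0001,0,0,0.58, 0.0125,0.0001,0,0,0.58, 0.0125,0.0001,0,0,0.58, 0.0125,0.0001,0,0,0.58, 0.0125,0.0001,0,0,0.58, 0.0125,0.0001,0,0,0.58, 0.0125,0.0001,0,0,0.58, 0,0,0,0,0.58]'
python3 -m pendant '[0.0075,0.0001,0,0,0.58, 0.0075,0,0,0,0.58, 0,0,0,0,0.58]'
python3 -c "
from h import *
where((27,58),-26)
wsled('w19',(200,5,280,330),[564,160,.1])"
```

```text
t: 23.48
eef_pos: [567.3, 105.9, -25.6]
tcp_rot: [3.141, 0.0, 1.67]
ft_force: [-0.9, -1.1, -1.6]
opening: 0.212
t: 23.85
eef_pos: [566.7, 111.6, -25.6]
tcp_rot: [3.141, 0.0, 1.669]
ft_force: [0.3, -0.2, -0.3]
opening: 0.208
t 23.85 stage xy [27.8 50.6] z -25.6 yaw-S 1.5710 op 0.21 f_stage [ 0.3 -0.2] fz -0.3
tool delta frac x 0.0184 y -0.0020 z 0.0010
sled stage [ 27.5 102.9] yaw 0.003 cost 0.6
```

View pics/w19.png

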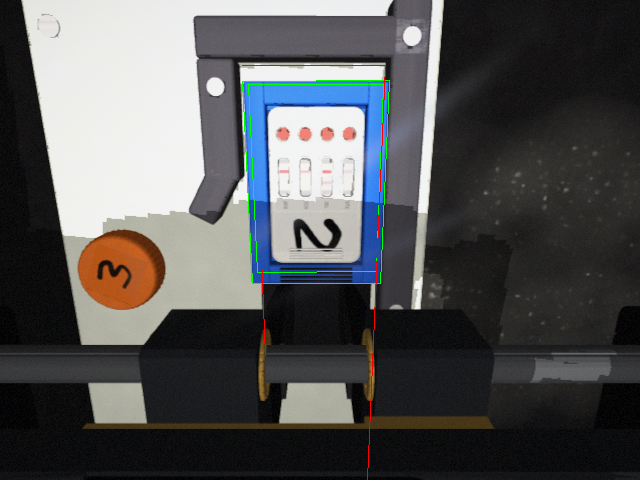

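```bash
python3 -m pendant '[0.0075,0,0,0,0.58, 0.005,0,0,0,0.58, 0,0,0,0,0.58]' | grep -E "eef_pos|force"
python3 -m pendant '[0.004,0,0,0,0.58, 0,0,0,0,0.58]' | grep -E "eef_pos|force"
python3 -m pendant '[0.003,0,0,0,0.58, 0,0,0,0,0.58]' | grep -E "eef_pos|force"
```

```text
eef_pos: [566.1, 116.6, -25.6]
ft_force: [-0.0, 0.1, 0.5]
eef_pos: [565.9, 118.1, -25.6]
ft_force: [-0.6, 1.0, 0.6]
eef_pos: [565.9, 119.3, -25.6]
ft_force: [0.5, -0.4, 0.7]
```

```bash
python3 -m pendant '[0.003,0,0,0,0.58, 0,0,0,0,0.58]' | grep -E "eef_pos|force"
python3 -m pendant '[0.003,0,0,0,0.58, 0,0,0,0,0.58]' | grep -E "eef_pos|force"
python3 -c "
from h import *
where((27,58),-26)
wsled('w20',(200,5,280,330),[564,165,.1])"
```

```text
eef_pos: [565.8, 119.7, -25.6]
ft_force: [0.2, -7.6, -0.5]
eef_pos: [565.8, 119.8, -25.6]
ft_force: [1.6, -16.5, 1.1]
t 25.27 stage xy [27.7 58.8] z -25.6 yaw-S 1.5712 op 0.21 f_stage [ -0.1 -16.6] fz 1.1
tool delta frac x -0.0021 y -0.0017 z 0.0010
sled stage [ 27.6 110.7] yaw -0.001 cost 0.53
```

View pics/w20.png

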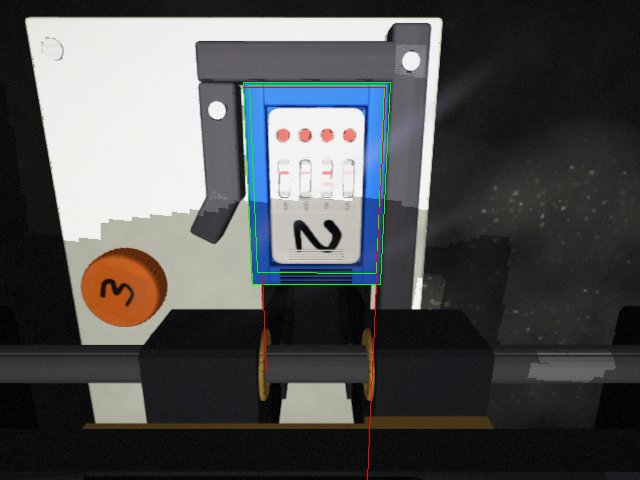

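Home: the stop gives a 16.6 N reaction, with the sled at (27.6,110.7) and yaw 0. I retreat straight back, lift, and check.

```bash
python3 -m pendant '[0,0,0,0,0.58, -0.01,0,0,0,0.58, -0.03,0,0,0,0.58, -0.04,0,0,0,0.58, 0,0,-0.08,0,0.58, 0,0,-0.12,0,0.58, 0,0,0,0,0.58]'
python3 -c "
from h import *
where()
wsled('w21',(200,5,280,400),[560,167,.1])
c='top';im=env.read_camera('top')[:,:,::-1].copy();cv2.imwrite('pics/t9.png',cv2.resize(im[180:370,170:500],None,fx=2.4,fy=2.4,interpolation=cv2.INTER_CUBIC))"
```

```text
t: 26.2
eef_pos: [570.6, 89.0, 57.5]
tcp_rot: [3.136, 0.0, 1.669]
ft_force: [0.1, 0.4, 0.2]
opening: 0.208
t 26.20 stage xy [29.4 27.8] z 57.5 yaw-S 1.5703 op 0.21 f_stage [0.1 0.4] fz 0.2
sled stage [ 27.4 110.8] yaw 0.002 cost 0.35
```

View pics/w21.png

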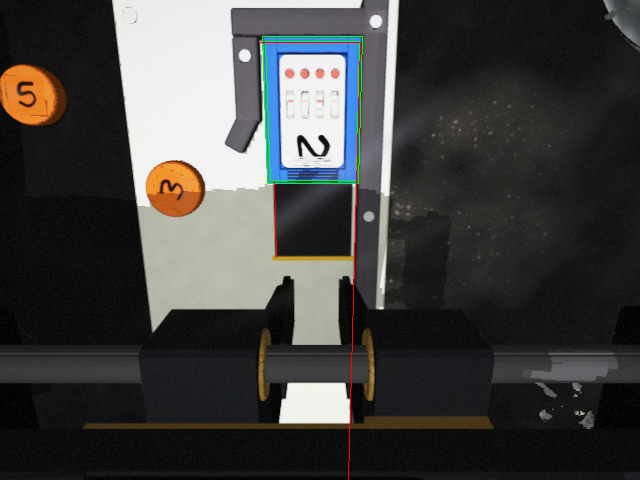

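View pics/t9.png

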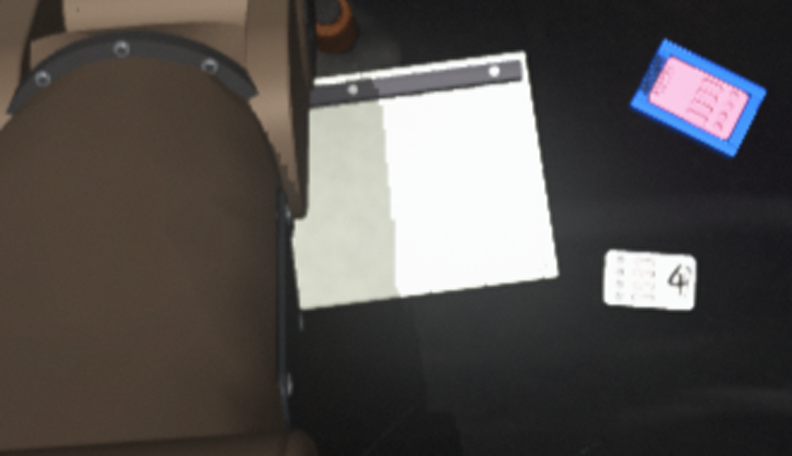

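The sled stayed home in the pocket (top edge on the stop at v≈38, right edge on the rail at u≈360). The caps, bottle and spare cassette look unmoved, and the gripper is clear. Handing in.

```bash
python3 -m pendant '[0,0,0,0,0.58, 0,0,0,0,0.58]'; python3 -c "
from cell import env
print(env.job_done())"
```

```text
t: 26.55
eef_pos: [568.3, 89.6, 53.4]
tcp_rot: [-3.14, -0.0, 1.669]
ft_force: [-0.3, 0.7, 0.2]
opening: 0.21
the job is handed in; nothing more can be done
None
```

The sled is home in the corner pocket and I handed the job in at about 26.5 s of the 51 s allowed. No verdict is reported.

**What I did:**
- I pushed the sled's front side with two fingertips until it lay flat against the rail, at y ≈ -88 mm in the stage's frame. The rail pushed back with about 9 N.
- I turned the gripper a quarter turn and pushed the sled's trailing end along the rail, across the window and onto the end stop. The stop pushed back with about 17 N.
- I then backed off and lifted the gripper clear.

**Last checks:**
- **Sled:** after release it measured x 27.4 mm, y 110.8 mm, turned 0.002 rad in the stage's frame, against a target of 28 and 110. During the slide x stayed at 27.5–27.7 mm and yaw within 0.003 rad.
- **Contact force:** about zero with the gripper clear.
- **Caps, bottle and spare cassette:** they looked unmoved in the final views. I checked this by eye and did not measure it; in the last top view the arm hid the caps.

**What disagreed:** the finger ends sit about 38 mm short of the reported TCP. My first push, at a reported z of 12.5 mm, therefore passed over the sled without touching it. I worked the offset out from the wrist and scene pictures and a guarded descent, then pushed at a reported z of about -26 mm.

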